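# Uncover the yellow sensor port

## Robot

A 6-joint arm with a two-finger parallel gripper is mounted at the origin on the work surface. World frame = base frame: x ahead of the robot, y to its left, z up, the work surface at z = 0. Lengths are in m, angles in rad, forces in N, time in s.
With the tool pointing down it reaches from about 0.2 to 0.875 m from the base axis. Payload 3.4 kg.
Tool frame: the origin (TCP) lies between the finger pads; the fingertips stand 25 mm ahead of it and the grasp point (between the pads) lies 6 mm ahead of it (r.nose_length is the z of the fingertips in the tool frame, in m); z points along the fingers, y is the line along which they close (so a half turn about z gives the same grasp; the last joint's range is limited). The gripper opens to 94 mm and grips with 3 to 60 N. Pads are 16 mm wide; open, the fingers measure 119 mm over their backs; the gripper's body (75 mm by 177 mm) begins 78 mm behind the grasp point.
Start: joints at [1.063, 0.276, 1.505, -0, 1.361, -0.121], TCP at [0.217, 0.533, 0.23] pointing down, gripper open.
Joint ranges: [-2.89, 2.89], [-0.75, 2.08], [0.22, 2.7], [-1.18, 4.32], [0.11, 2.71], [-2.7, 2.7]. Speed limits (rad/s): [2.57, 2.57, 3.14, 3.14, 3.14, 3.14].

## Interface

Orientations are given as a unit quaternion [w, x, y, z].
In Python, from plant import r, gripper_to, inverse_kinematics, vision, models, telemetry gives the robot as it stands. Calls block until the motion is done:
- r.move_to(position, orientation): joint-space move of the TCP to a pose.
- r.move_l(position, rot=None, vel=0.15, guard=None): straight line of the TCP; rot=None keeps the orientation; vel is the mean speed in m/s. With guard (N) it stops when the force on the tool has changed by that much, and returns True; else False.
- r.movej(angles): joint-space move.
- gripper_to(opening, f_grip=None): finger opening in m; f_grip is the grip in N (None keeps the last); returns when the fingers have stopped.
- r.hold(seconds).
- inverse_kinematics(position, orientation): joint angles nearest the present ones, or None.
- vision.snapshot(name): name is "scene" or "top"; returns the picture (384x512x3 uint8, red, green, blue); there is no depth.
- vision.get_calibration(name): a dict with "fx", "fy", "cx", "cy" (pixels), "D" ([k1, k2, p1, p2, k3] as OpenCV has them; the pictures are not rectified), "position" and "orientation" of the camera in the world. Camera axes: x right, y down, z forward; pixel columns grow to the right and rows downward; lengths in m; the calibration is good to about 2 mm. A picture is of the moment at which its call begins. get_calibration takes no time and is no camera call.
A pose or a line that the arm cannot do raises r.PlanningError and nothing moves.
- r.sign_off(): hands the job in; it is judged then, once.
Trained networks look in the newest picture that a camera, given by its name, has taken for a name from the list of things; names that differ only in an ending like _2 or _b are one class to them, and where a whole thing is asked for, a point or a joint stands for the part that bears it (a point fixed in the world has none). Each returns a list of dicts, best first, with "score" (0 to 1); they miss things now and then, are a little off and sometimes report something else, mostly with a low value. They report only what shows in the picture. A call takes as long as a camera call. They do not tell look-alikes from the thing itself.
- models.boxes_of(thing, camera): "at" ([x, y, z] in m, in world coordinates, good to about 4 mm: the middle of the surface that is visible of it).
- models.regions_of(thing, camera): "pixels" (384x512 bool, what is visible of it).
- models.mark_of(thing, camera): "at" ([x, y, z] in m, in world coordinates, good to about 4 mm: a listed point, or the origin of a listed thing).
Readings, each from a call of its own:
- telemetry.current_t(): time.
- telemetry.current_joints(): joint angles.
- telemetry.current_dq(): joint speeds.
- telemetry.current_joint_efforts(): joint torques, N m.
- telemetry.current_ee_pos(): TCP position.
- telemetry.current_tool_rot(): TCP orientation.
- telemetry.current_wrist_force(): force on the tool from outside, world axes, zero at the start.
- telemetry.current_torque(): the same for the moment, N m.
- telemetry.current_opening(): finger opening in m.
- telemetry.current_finger_force(): force on a finger pad.
Only numpy, scipy, OpenCV 4.12 (cv2) and the standard library are available. Lean on these libraries where they do the work, as an engineer would, in place of code of your own. Each camera call takes 0.05 s, during which the arm holds its last target. There are 200 camera calls.

## Task

A sensor is about to be plugged into the port under the yellow dust cover. Take the yellow cover by its knob and swing it counter-clockwise (seen from above) on its pin until it stands at least a quarter turn from closed and the port lies open, then let go of it. Leave the blue cover on the other box just as it is.

Things in the scene. Friction and masses are not known exactly. Their poses are not given: they have to be found in the camera images.
- yellow_cover (a joint): Angle in rad of the yellow dust cover on its upright pin, on top of a fixed aluminium box 130 x 150 x 60 mm with a black foot. 0 is closed over the port, it grows counter-clockwise seen from above, with a hard stop at 2.0; it may start up to 0.2 ajar. The pin is stiff (about 1.6 N at the knob moves it): the cover stays where it is left. The cover is a 4 mm plate, 66 to 70 mm above the table, with a round 52 mm disc centred 55 mm from the pin, over the port.
- yellow_knob (a point): Centre of the top of the yellow cover's knob, an upright round post 16 mm across and 36 mm tall above the cover plate (its top is 106 mm above the table), at the cover's free end, 75 mm from the pin. It moves with the cover. The y axis points level from the pin to the knob, z up.
- yellow_pin (a point): Centre of the top of the yellow cover's pin head (steel, 16 mm across), 75 mm above the table: a point on the cover's upright pivot axis. Its axes are those of the box; closed, the knob lies from the pin along its y axis.
- blue_knob (a point): Centre of the top of the knob of the blue cover, which sits closed on a second box of the same make and size (the knob is 30 mm in x and 35 mm in y from the middle of its box). To be left alone. The boxes may stand either way round, left or right, and turned by up to 0.5 rad. Two small loose workpieces lie in front of and behind the boxes; a control box stands at the far left and a parts bin at the far right, all lower than the knobs.
Things that resemble listed ones, but are neither listed nor needed, are in the scene too. What is shaped like the part that bears yellow_cover but purple is not meant.

How it is judged:
At the end, for the whole second after the job is handed in: The yellow cover stands open at 1.3 rad (75 degrees) or more from closed and is at rest; the blue cover's knob is within 15 mm of where it started (value of joint yellow_cover above 1.3 rad and velocity of joint yellow_cover between -0.05 and 0.05 rad/s and distance of blue_knob from where it was at the start of the episode below 0.015 m); the robot touches nothing.
It fails at once if the blue cover is swung (its knob moved by more than 15 mm) (distance of blue_knob from where it was at the start of the episode above 0.015 m).
It also fails if it takes over 35 s, if anything falls off the work surface, if the arm or the gripper's body presses on something with over 40 N, if the wrist force passes 120 N, or if a joint passes its speed limit or range.

## Working session

There is one attempt and no reset: what is moved stays moved. The work goes in short steps, each a Python script; the robot and the scene stay as the last script left them, time stands still between calls to the robot, and variables do not carry over. Pictures are saved under pics/ and viewed, at most 10 in all, crops included, and the job is handed in when it is done.

```bash
mkdir -p pics; python3 - <<'E'
from plant import *
import cv2,numpy as np
np.set_printoptions(precision=4,suppress=True)
for c in("scene","top"):
    im=vision.snapshot(c); cv2.imwrite(f"pics/{c}0.png",im[:,:,::-1])
    for t in("yellow_knob","yellow_pin","blue_knob"):
        print(c,t,[(round(d["score"],2),np.round(d["at"],4)) for d in models.mark_of(t,c)])
    print(c,"boxes",[(round(d["score"],2),np.round(d["at"],4)) for d in models.boxes_of("yellow_cover",c)])
    print(vision.get_calibration(c))
print(telemetry.current_t())
E
```

```text
scene yellow_knob [(0.8, array([0.4232, 0.4519, 0.1085])), (0.8, array([ 0.414 , -0.1913,  0.1022])), (0.72, array([0.3377, 0.2067, 0.1048])), (0.64, array([0.6259, 0.2076, 0.106 ]))]
scene yellow_pin [(0.92, array([0.5973, 0.1404, 0.078 ])), (0.8, array([0.4024, 0.3806, 0.0785])), (0.75, array([ 0.3773, -0.2551,  0.0717])), (0.57, array([0.3053, 0.1415, 0.0771]))]
scene blue_knob [(0.76, array([ 0.641 , -0.1112,  0.107 ]))]
scene boxes [(0.88, array([0.6175, 0.1872, 0.0698])), (0.87, array([0.4234, 0.425 , 0.0696])), (0.75, array([ 0.4168, -0.2046,  0.069 ])), (0.59, array([0.3345, 0.1876, 0.0717]))]
{'fx': 497.29863487092035, 'fy': 497.29863487092035, 'cx': 247.5281843953411, 'cy': 190.43417859584025, 'D': array([0.0346, 0.    , 0.    , 0.    , 0.    ]), 'position': array([1.1317, 0.5545, 0.843 ]), 'orientation': array([-0.1885,  0.44  ,  0.8048, -0.3511])}
top yellow_knob [(0.84, array([ 0.4206, -0.185 ,  0.1084])), (0.83, array([0.4234, 0.4561, 0.1023])), (0.61, array([0.6228, 0.215 , 0.1044])), (0.6, array([0.3399, 0.2056, 0.1073]))]
top yellow_pin [(0.88, array([0.5948, 0.1422, 0.076 ])), (0.85, array([0.3043, 0.1361, 0.0776])), (0.85, array([0.3983, 0.3828, 0.0736])), (0.83, array([ 0.3771, -0.2507,  0.0774]))]
top blue_knob [(0.74, array([ 0.6391, -0.1181,  0.1055]))]
top boxes [(0.87, array([0.615 , 0.1852, 0.0757])), (0.77, array([0.4157, 0.425 , 0.0726])), (0.73, array([0.3218, 0.1782, 0.0721])), (0.57, array([ 0.3941, -0.2194,  0.0677])), (0.49, array([ 0.6371, -0.1445,  0.0678]))]
{'fx': 366.40914681891917, 'fy': 366.40914681891917, 'cx': 259.4644511077362, 'cy': 193.3182532919239, 'D': array([-0.1041,  0.    ,  0.    ,  0.    ,  0.    ]), 'position': array([0.3866, 0.1067, 0.9861]), 'orientation': array([-0.0295,  0.7109, -0.7018,  0.0356])}
0.5
```

View pics/scene0.png

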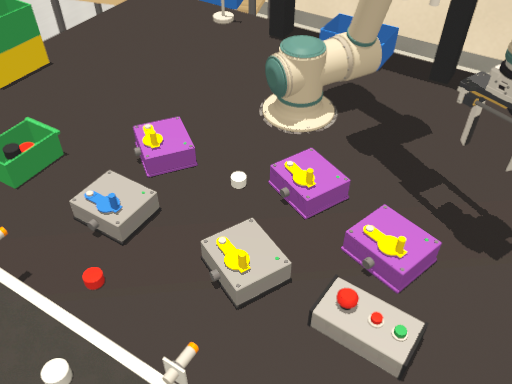

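View pics/top0.png

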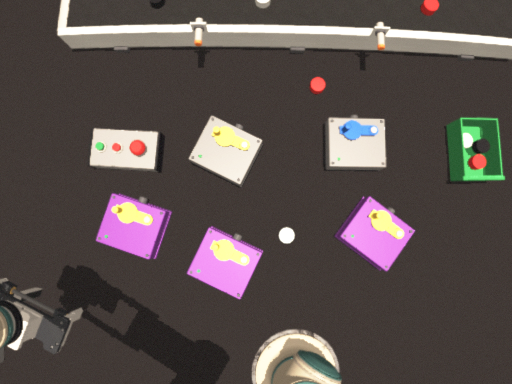

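The aluminium box with the yellow cover is at px (245,260) in the scene view and (226,150) in the top view. The three purple ones are decoys. The pin is near (0.596, 0.141) and the knob near (0.624, 0.211), 75.5 mm apart, which matches the stated 75 mm.

```bash
cat > h.py <<'E'
from plant import *
import numpy as np
from scipy.spatial.transform import Rotation as R
np.set_printoptions(precision=3,suppress=True)
pin=np.array([.596,.1413]); kn=np.array([.6244,.2113])
a0=np.arctan2(*(kn-pin)[::-1])
def quat(a,s):  # tool x along s*radial, z down, y tangential
    x=s*np.array([np.cos(a),np.sin(a),0]); z=np.array([0,0,-1.])
    return R.from_matrix(np.c_[x,np.cross(z,x),z]).as_quat(scalar_first=True)
def pos(a,z,rad=.075): return np.r_[pin+rad*np.array([np.cos(a),np.sin(a)]),z]
E
python3 - <<'E'
from h import *
import cv2
best=None
for s in(1,-1):
    q=[inverse_kinematics(pos(a0+d,.103),quat(a0+d,s)) for d in(0,.8,1.65)]
    print(s,q)
    if all(v is not None for v in q):
        m=max(abs(v[5]) for v in q)
        if best is None or m<best[0]: best=(m,s)
s=best[1]; open("s","w").write(str(s))
r.move_to(pos(a0,.2),quat(a0,s)); gripper_to(.05,10)
print("guard",r.move_l(pos(a0,.135),vel=.15,guard=8),telemetry.current_ee_pos(),telemetry.current_t())
for c in("scene","top"):
    im=vision.snapshot(c)
    print([(round(d["score"],2),np.round(d["at"],4)) for d in models.mark_of("yellow_knob",c)])
    if c=="scene": cv2.imwrite("pics/s1.png",cv2.resize(im[190:310,170:330,::-1],None,fx=4,fy=4))
E
```

```text
1 [array([ 0.22 ,  0.486,  1.5  , -0.   ,  1.155,  0.606]), array([ 0.24 ,  0.412,  1.632, -0.   ,  1.098, -0.175]), array([ 0.176,  0.34 ,  1.752, -0.   ,  1.049, -1.088])]
-1 [array([ 0.22 ,  0.486,  1.5  , -0.   ,  1.155, -2.536]), None, array([ 0.176,  0.34 ,  1.752, -0.   ,  1.049,  2.053])]
guard False [0.625 0.211 0.135] 3.7917
[(0.88, array([ 0.417, -0.192,  0.106])), (0.55, array([0.424, 0.453, 0.11 ]))]
[(0.7, array([ 0.42 , -0.187,  0.105])), (0.58, array([0.423, 0.454, 0.105])), (0.5, array([0.625, 0.211, 0.103]))]
```

View pics/s1.png

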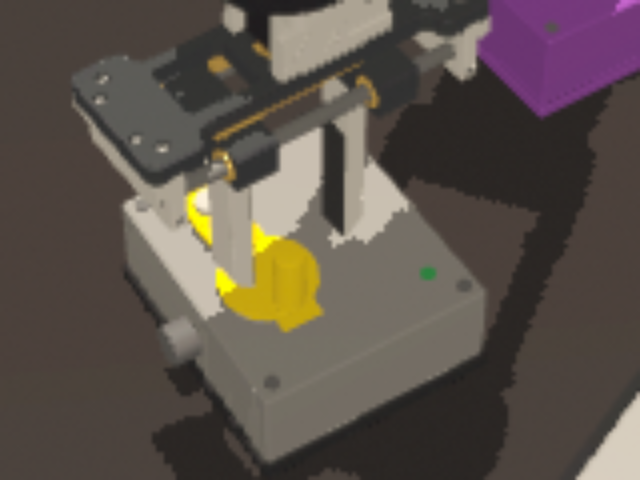

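The crop shows the open fingers above the knob (crop px 290,275), one on each side, and the top view again puts the knob at (0.625, 0.211). Next I descend, grip and swing.

```bash
python3 - <<'E'
from h import *
g=r.move_l(pos(a0,.103),vel=.06,guard=8); print("guard",g,telemetry.current_ee_pos())
if g: raise SystemExit
gripper_to(0.0,12); o=telemetry.current_opening(); print("open",o,telemetry.current_wrist_force())
if not .012<o<.02: raise SystemExit
for d in np.arange(1,12)*.15:
    st=r.move_l(pos(a0+d,.103),rot=quat(a0+d,1),vel=.05,guard=35)
    print(round(d,2),st,telemetry.current_wrist_force(),telemetry.current_opening())
    if st: break
print(telemetry.current_t())
E
```

```text
guard False [0.624 0.211 0.103]
open 0.016061907822215244 [ 0.366 -0.804  1.027]
0.15 False [-0.646  1.022  1.156] 0.015704054977208202
0.3 False [-0.931  1.803  1.369] 0.015367536623976462
0.45 False [-0.827  3.765  1.688] 0.015452404890861828
0.6 False [-0.66   4.898  2.257] 0.015839549416149325
0.75 False [-1.643  5.11   2.773] 0.01587283480075761
0.9 False [-2.229  4.746  3.348] 0.015467651420683909
1.05 False [-3.102  4.574  4.179] 0.01546881610807463
1.2 False [-4.658  3.311  4.312] 0.015888514532472822
1.35 False [-5.531  2.438  5.583] 0.015968158660002472
1.5 False [-6.079  1.977  5.737] 0.015784840371014696
1.65 False [-5.088  1.983  5.833] 0.015888276687314296
9.425
```

```bash
python3 - <<'E'
from h import *
import cv2
gripper_to(.05); p=telemetry.current_ee_pos()
r.move_l([p[0],p[1],.25],vel=.15)
r.move_to([.217,.533,.25],telemetry.current_tool_rot())
for c in("scene","top"):
    im=vision.snapshot(c)
    for t in("yellow_knob","blue_knob"):
        print(t,[(round(d["score"],2),np.round(d["at"],4)) for d in models.mark_of(t,c)])
    if c=="top": cv2.imwrite("pics/t2.png",cv2.resize(im[90:210,160:400,::-1],None,fx=3,fy=3))
print("expected",pos(a0+1.65,.106),telemetry.current_t(),telemetry.current_wrist_force())
E
```

```text
yellow_knob [(0.83, array([ 0.416, -0.189,  0.105])), (0.82, array([0.424, 0.453, 0.107])), (0.56, array([0.341, 0.208, 0.104]))]
blue_knob [(0.69, array([ 0.644, -0.115,  0.11 ]))]
yellow_knob [(0.93, array([0.422, 0.457, 0.106])), (0.89, array([0.342, 0.203, 0.105])), (0.85, array([0.523, 0.164, 0.102])), (0.57, array([ 0.416, -0.189,  0.107]))]
blue_knob [(0.84, array([ 0.637, -0.117,  0.105]))]
expected [0.524 0.164 0.106] 13.3167 [-0.404 -0.402  0.063]
```

View pics/t2.png

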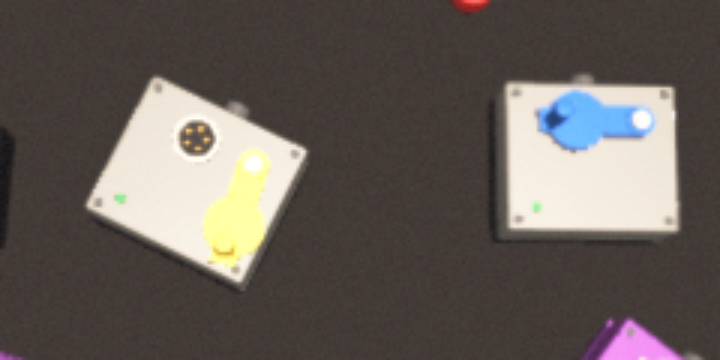

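The port (crop px 197,138) lies open. The cover stands about 1.65 rad from where it started, with its knob at (0.523, 0.164) as expected. The blue cover hasn't moved and the arm is clear.

```bash
python3 -c "
from plant import r
print(r.sign_off())"
```

```text
the job is handed in; nothing more can be done
None
```

The yellow cover now stands about 1.65 rad further open than it started, so the port lies open; the cover is released, the blue cover is unmoved, and the job was handed in shortly after 13.3 s on the robot clock (sign-off gave no verdict).

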